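# Put the calibrator vial away in the drawer cabinet

## Task

Put the small white vial with the purple cap away: stand it upright in the open drawer of the little grey cabinet with the blue drawer front, then push the drawer fully shut. Leave the similar teal-capped vial standing where it is.

Things in the scene. Friction and masses are not known exactly. Their poses are not given: they have to be found in the camera images.
- purple_vial_center (a point): The vial to put away: small, round, white, with a wide purple screw cap, upright on the bench; 25 mm in diameter, 46 mm tall (the top 16 mm are the cap, 21 mm in diameter), about 30 g. The point is its centre, 23 mm above its underside; z points up along the vial.
- teal_vial_center (a point): The look-alike, same shape and size, with a teal cap; it stays where it stands. The point is its centre, 23 mm above its underside. Near the two vials stands a brown bottle with a red cap, 33 mm in diameter, 62 mm tall; the three stand in any order, at least 65 mm apart between centres.
- drawer (a joint): How far the drawer stands open, in m: 0 is fully shut against a stop, 0.135 fully open. It slides level, 1 to 2 N of push moves it, and it stays where it is left. It is the only drawer of a grey cabinet fixed to the bench, 180 mm deep, 140 mm wide, 78 mm high.
- drawer_spot (a point): A point that moves with the drawer: on its inner floor, 14 mm above the bench, mid-width, 55 mm behind the inside of the blue front. x points level into the cabinet (the way it shuts), y along the front, z up. The floor runs 55 mm to -x, 111 mm to +x and 57 mm to each side; walls reach 44 mm above the bench. The cabinet's front edge (78 mm high) lies to +x by the opening less 55 mm.
- drawer_pull (a point): The place to push, moving with the drawer: middle of the outer edge of the silver pull lip on the blue drawer front, 62 mm above the bench, 79 mm to -x of drawer_spot; axes as there. The lip is 60 mm wide, 6 mm thick and sticks out 12 mm from the front, which is 140 mm wide, 12 mm thick and 8 to 75 mm above the bench.

How it is judged:
On the way:
1. the purple-capped vial stands in the open drawer (value of joint drawer above 0.05 m and x of purple_vial_center in the frame of drawer_spot between -0.055 and 0.11 m and y of purple_vial_center in the frame of drawer_spot between -0.057 and 0.057 m and z of purple_vial_center in the frame of drawer_spot below 0.033 m), for 0.2 s.
At the end, for the whole second after the job is handed in: The drawer is shut to within 10 mm, and the purple-capped vial stands on its floor, between its walls, upright to within 15 degrees (value of joint drawer below 0.01 m and x of purple_vial_center in the frame of drawer_spot between -0.055 and 0.11 m and y of purple_vial_center in the frame of drawer_spot between -0.057 and 0.057 m and z of purple_vial_center in the frame of drawer_spot between 0.013 and 0.033 m and angle between purple_vial_center's own z axis and vertical below 0.26 rad); the robot touches nothing.
It fails at once if the teal-capped vial is moved by more than 30 mm or knocked over (distance of teal_vial_center from where it was at the start of the episode above 0.03 m or angle between teal_vial_center's own z axis and vertical above 0.5 rad).
It also fails if it takes over 51 s, if anything falls off the work surface, if the arm or the gripper's body presses on something with over 40 N, if the wrist force passes 120 N, or if a joint passes its speed limit or range.

## Robot

A 6-joint arm with a two-finger parallel gripper is mounted at the origin on a cart in front of the work surface, level with it; the furniture and walls round the work are solid. World frame = base frame: x ahead of the robot, y to its left, z up, the work surface at z = 0. Lengths are in m, angles in rad, forces in N, time in s.
With the tool pointing down it reaches from about 0.375 to 0.975 m from the base axis. Payload 3.8 kg.
Tool frame: the origin (TCP) lies midway between the tips of the shut fingers; the grasp point (between the pads) lies 19 mm behind it; z points along the fingers, y is the direction in which the jaws open and shut (so a half turn about z gives the same grasp; the last joint's range is limited). The gripper opens to 85 mm and grips with 20 to 120 N. Pads are 22 mm wide; open, the fingers measure 114 mm over their backs; the gripper's body (76 mm by 85 mm) begins 54 mm behind the grasp point. The pads swing forward as they close: fully open they stand 13 mm farther back than shut.
Start: joints at [1.222, 0.264, 1.604, -0, 1.274, -0.037], TCP at [0.207, 0.642, 0.231] pointing down, gripper open.
Joint ranges: [-2.63, 2.63], [-0.94, 2.18], [0.31, 2.57], [-1.31, 4.45], [0, 2.66], [-2.55, 2.55]. Speed limits (rad/s): [2.57, 2.57, 3.14, 3.14, 3.14, 3.14].

## Interface

Orientations are given as a rotation vector (axis times angle).
In Python, from workcell import readout, read_camera, camera_params, bot gives the robot as it stands.
- The arm moves only by the tool apply_moves, never from a script. Its argument "plan" is a list that holds one entry, the list of rows, each a list of 7 numbers: the shift along the tool's x, y, z each as a share of 1000 mm, from -1 to 1, then the turn, a rotation vector about the tool's x, y, z each as a share of pi rad, from -1 to 1, then the gripper command: -1 is fully open, 1 is shut, values between are in proportion. A call has exactly 8 rows; each row is the pose to reach, as a shift and turn from the pose commanded when the call began, along the tool's axes at that moment, turning the shorter way round; what a row does not reach only later rows make up. A row lasts 1/12 s, in which the tool goes at most 41.7 mm and 7.16 degrees, less where a joint would pass 70% of its speed; a pose out of reach is approached as far as the arm can. A call with a number of a shift or a turn outside -1 to 1 is refused whole. A call with a gripper value outside its range is refused whole. The fingers move at their own pace and stop on an object; "force" is the grip in N (left out, the last holds). Time passes only in rows, so rows that repeat a pose let the fingers close, or fill a call up. It gives the time, the measured TCP pose, the force and the opening at its end, in the units of the state.
- readout.read_state(): the state, without advancing time (a new reading comes with each control period).
- read_camera(name): name is "scene" or "top" or "wrist"; returns the picture (480x640x3 uint8, red, green, blue); there is no depth.
- camera_params(name): a dict with "fovy" (degrees; the focal length in pixels is half the picture's height over the tangent of half this angle, whatever the lens; pixels are square), "cx", "cy" (the principal point, pixels), "rvec" (rotation vector, rad) and "tvec" (3), from world to camera coordinates, as OpenCV has them; the wrist camera has in their place "hand_eye" (4x4, takes a point from camera to tool coordinates, whose origin is the TCP and whose axes are the flange's). Camera axes: x right, y down, z forward; pixel columns grow to the right and rows downward; lengths in m; the calibration is good to about 2 mm. A picture is of the moment at which its call begins: read the wrist's pose just before it. camera_params takes no time and is no camera call.
- bot.finish_job(): hands the job in, once; it reports no verdict.
The state is a dict: "time": time; "q": joint angles; "joint_vel": joint speeds; "joint_torque": joint torques, N m; "tool_pos": TCP position; "tcp_rot": TCP orientation; "wrist_force": force on the tool from outside, world axes, zero at the start; "torque": the same for the moment, N m; "width": opening from 0.0 (shut) to 1.0 (fully open).
Only numpy, scipy, OpenCV 4.12 (cv2) and the standard library are available. Lean on these libraries where they do the work, as an engineer would, in place of code of your own. Each camera call takes 0.05 s, during which the arm holds its last target.

## Working session

There is one attempt and no reset: what is moved stays moved. The work goes in short steps, Python scripts to look and compute and a tool call to move; the robot and the scene stay as the last step left them, time stands still between calls to the robot, and variables do not carry over. Pictures are saved under pics/ and viewed, and the job is handed in when it is done.

Besides the shell and the picture viewer there is one more tool, called after "Request:" as name(argument=value, ...) on one line, values as JSON. apply_moves: Moves the arm, as the interface text tells. Shift numbers are shares of 1000 mm and turn numbers shares of pi rad, none past 1 either way. Its arguments: {"type":"object","properties":{"plan":{"type":"array","items":{"type":"array","items":{"type":"array","items":{"type":"number","minimum":-1,"maximum":1}}}},"force":{"type":"number"}},"required":["plan"]}

```bash
mkdir -p pics; ls; python3 - <<'E'
from workcell import readout, read_camera, camera_params, bot
import cv2
print(readout.read_state())
for n in ["scene","top","wrist"]:
    print(n,camera_params(n))
    cv2.imwrite(f"pics/{n}0.png",read_camera(n)[:,:,::-1])
E
```

```text
pics
{'time': 0.0, 'q': array([ 1.22212570e+00,  2.64758252e-01,  1.60535844e+00,  6.45001868e-07,
        1.27367467e+00, -3.68807631e-02]), 'joint_vel': array([ 2.89788788e-04, -6.79429049e-04, -5.23727192e-05, -1.03485678e-04,
       -1.98215134e-03, -6.95703645e-04]), 'joint_torque': array([ 3.98314123e-04, -5.15105295e+01, -3.67325521e+01, -6.62338289e-05,
        1.27816043e-02, -1.43717891e-06]), 'tool_pos': array([0.20680985, 0.64178738, 0.22996697]), 'tcp_rot': array([-0.48771151, -3.1030759 ,  0.00338911]), 'wrist_force': array([ 1.05651756, -0.25265389, -0.06594913]), 'torque': array([ 0.03024933, -0.0080915 ,  0.00347283]), 'width': 0.9947635710300787}
scene {'fovy': 47.102534254906786, 'cx': 322.87863891416174, 'cy': 244.06814618130386, 'rvec': array([ 0.75444056, -2.67328535,  1.00602148]), 'tvec': array([0.6825921 , 0.06970178, 0.87097695])}
top {'fovy': 56.20802448464615, 'cx': 317.1675109759799, 'cy': 234.70841849635437, 'rvec': array([ 2.19977571, -2.18867032,  0.04690013]), 'tvec': array([0.32025512, 0.60999668, 0.87647768])}
wrist {'fovy': 65.09745917916781, 'cx': 318.7780366269044, 'cy': 239.906188306531, 'hand_eye': array([[ 1.22830499e-03, -9.47633364e-01, -3.19357946e-01,
         8.22220847e-02],
       [ 9.99998930e-01,  1.41761378e-03, -3.60330622e-04,
        -2.36661827e-04],
       [ 7.94187546e-04, -3.19357162e-01,  9.47634092e-01,
        -1.43166105e-01],
       [ 0.00000000e+00,  0.00000000e+00,  0.00000000e+00,
         1.00000000e+00]])}
```

View pics/scene0.png

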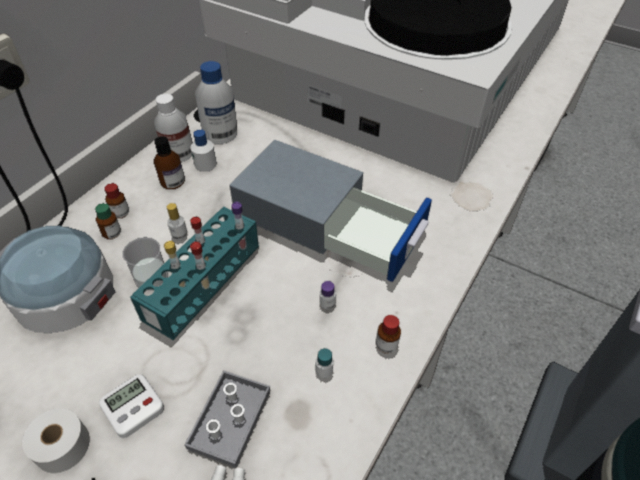

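View pics/top0.png

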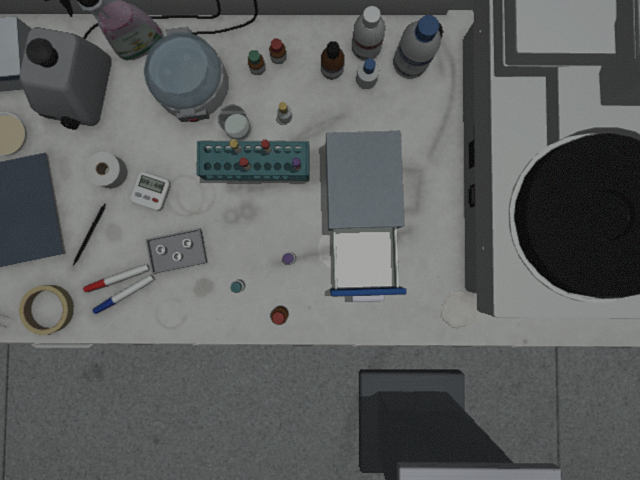

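View pics/wrist0.png

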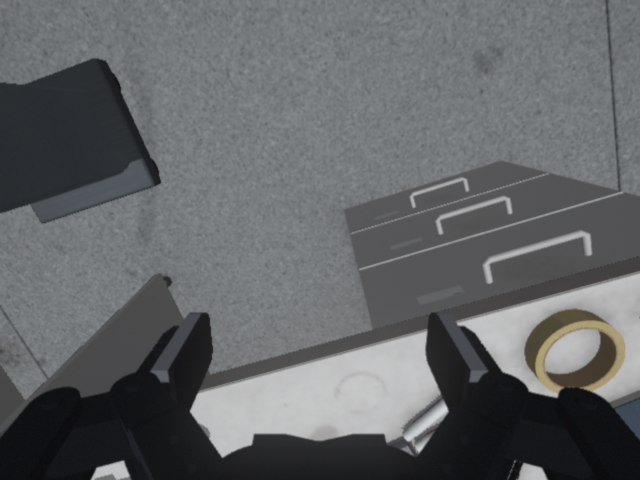

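Scene view: purple vial (328,290), teal vial (325,358), brown bottle (389,328), drawer open with its blue front at (410,238). Top view: purple cap (288,258), teal (237,286), red (279,315), drawer interior (364,260), blue front (368,291). Next I'll triangulate these.

```bash
cat > h.py <<'E'
import numpy as np, cv2
from scipy.spatial.transform import Rotation as R
from workcell import readout, read_camera, camera_params, bot
def cam(n,st=None):
    p=camera_params(n); f=240/np.tan(np.radians(p['fovy'])/2)
    K=np.array([[f,0,p['cx']],[0,f,p['cy']],[0,0,1]])
    if n=='wrist':
        T=np.eye(4);T[:3,:3]=R.from_rotvec(st['tcp_rot']).as_matrix();T[:3,3]=st['tool_pos']
        M=np.linalg.inv(T@p['hand_eye']); return K,M[:3,:3],M[:3,3]
    return K,R.from_rotvec(p['rvec']).as_matrix(),np.array(p['tvec'])
def ray(c,uv):
    K,Rm,t=c; d=Rm.T@np.linalg.inv(K)@np.array([uv[0],uv[1],1.]); return -Rm.T@t,d/np.linalg.norm(d)
def onz(c,uv,z):
    o,d=ray(c,uv); return o+d*(z-o[2])/d[2]
def tri(obs):
    A=np.zeros((3,3));b=np.zeros(3)
    for c,uv in obs:
        o,d=ray(c,uv);P=np.eye(3)-np.outer(d,d);A+=P;b+=P@o
    x=np.linalg.solve(A,b)
    return x,[np.linalg.norm((np.eye(3)-np.outer(d,d))@(x-o))*1e3 for o,d in [ray(*q) for q in obs]]
def proj(c,X):
    K,Rm,t=c; p=K@(Rm@np.asarray(X)+t); return p[:2]/p[2]
def blobs(rgb,lo,hi,roi,amin=20):
    h=cv2.cvtColor(rgb,cv2.COLOR_RGB2HSV); m=cv2.inRange(h,np.array(lo),np.array(hi))
    z=np.zeros_like(m);x0,y0,x1,y1=roi;z[y0:y1,x0:x1]=m[y0:y1,x0:x1]
    n,_,s,c=cv2.connectedComponentsWithStats(z)
    return [(s[i].tolist(),c[i].round(1).tolist()) for i in range(1,n) if s[i,4]>=amin],z
E
python3 - <<'E'
from h import *
im={n:cv2.imread(f'pics/{n}0.png')[:,:,::-1].copy() for n in('scene','top')}
C={n:cam(n) for n in im}
roi={'scene':(270,190,450,390),'top':(215,220,420,335)}
for nm,lo,hi in [('purple',(122,60,40),(150,255,255)),('teal',(85,80,40),(100,255,255)),('red',(0,120,60),(8,255,255)),('blue',(105,150,40),(121,255,255))]:
    for n in im: print(nm,n,blobs(im[n],lo,hi,roi[n])[0])
for n,uv in (('scene',(180,150,460,400)),('top',(210,120,430,340))):
    x0,y0,x1,y1=uv; c=im[n][y0:y1,x0:x1,::-1]; s=min(800/(x1-x0),600/(y1-y0)); print(n,s)
    cv2.imwrite(f'pics/crop_{n}.png',cv2.resize(c,None,fx=s,fy=s,interpolation=cv2.INTER_CUBIC))
E
```

```text
purple scene [([322, 281, 12, 15, 156], [327.5, 288.3])]
purple top [([283, 254, 10, 9, 74], [287.6, 258.0])]
teal scene [([318, 349, 13, 17, 174], [324.3, 356.8])]
teal top [([231, 283, 10, 9, 69], [235.6, 286.9])]
red scene [([382, 315, 17, 20, 245], [390.5, 324.5])]
red top [([272, 312, 12, 12, 114], [277.6, 317.5])]
blue scene [([388, 198, 43, 83, 794], [405.9, 240.6])]
blue top [([331, 288, 75, 8, 430], [367.4, 291.4])]
scene 2.4
top 2.727272727272727
```

View pics/crop_scene.png

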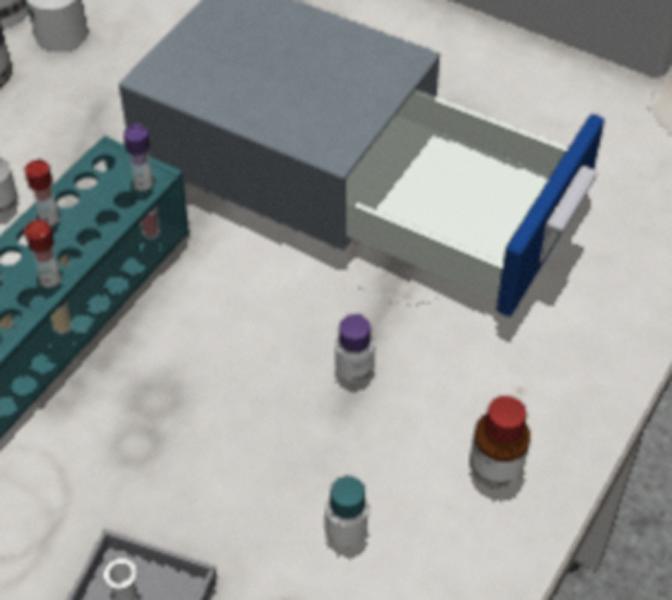

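View pics/crop_top.png

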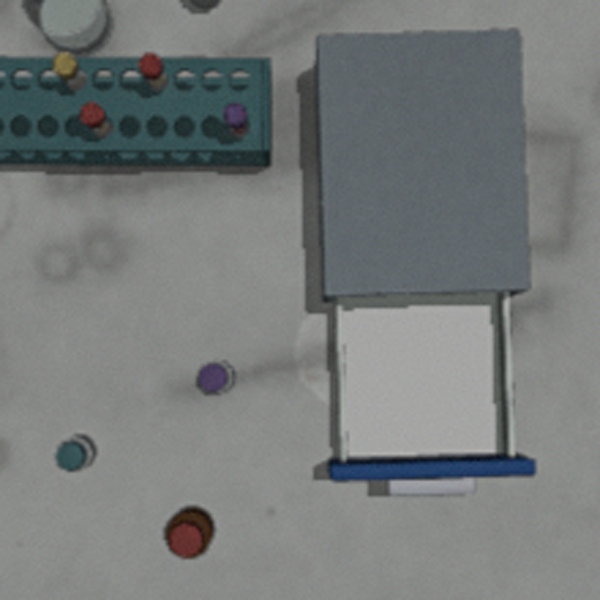

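Enlarged views show the front's top corners, the cabinet's top corners and the drawer floor clearly, so I'll triangulate caps and corners.

```bash
python3 - <<'E'
from h import *
C={n:cam(n) for n in('scene','top')}
for n in C: print(n,(-C[n][1].T@C[n][2]).round(3))
def s(x,y): return (180+x/2.4,150+y/2.4)
def t(x,y): return (210+x/2.7273,120+y/2.7273)
for nm,a,b in [('purple cap',(327.5,288.3),(287.6,258.0)),('teal cap',(324.3,356.8),(235.6,286.9)),('red',(390.5,324.5),(277.6,317.5)),
 ('front L inner',s(508,239),t(331,461)),('front R inner',s(594,117),t(534,459)),
 ('cab frontL',s(345,180),t(325,297)),('cab frontR',s(438,56),t(527,290)),('cab backL',s(122,90),t(318,36))]:
    x,e=tri([(C['scene'],a),(C['top'],b)]); print(nm,x.round(4),np.round(e,1))
print('TCP proj',proj(C['top'],[.207,.642,.23]))
E
```

```text
scene [0.313 0.802 0.699]
top [0.565 0.318 0.907]
purple cap [0.5612 0.3796 0.039 ] [0.9 0.9]
teal cap [0.5054 0.4795 0.0382] [0.5 0.5]
red [0.4493 0.3965 0.0538] [0.7 0.7]
front L inner [0.5034 0.2953 0.0792] [2.6 2.6]
front R inner [0.5054 0.1574 0.0689] [1.9 1.9]
cab frontL [0.6159 0.3005 0.0742] [0.7 0.7]
cab frontR [0.6217 0.1635 0.0747] [0.1 0.1]
cab backL [0.7958 0.3053 0.0696] [1.9 1.9]
TCP proj [ 98.11219732 499.39466154]
```

```bash
cat >> h.py <<'E'
def delta(st,pos,yawdeg):
    """shares of move from state pose to pos with tool down, tool x at world yaw"""
    Rc=R.from_rotvec(st['tcp_rot']); y=np.radians(yawdeg)
    Rt=R.from_matrix(np.array([[np.cos(y),np.sin(y),0],[np.sin(y),-np.cos(y),0],[0,0,-1]]))
    d=Rc.inv().apply(np.array(pos)-st['tool_pos']); r=(Rc.inv()*Rt).as_rotvec()
    return d.round(4),(r/np.pi).round(4),np.degrees(np.linalg.norm(r))
E
python3 - <<'E'
from h import *
st=readout.read_state()
print(R.from_rotvec(st['tcp_rot']).as_matrix().round(3))
for yaw in (0,180,90,-90): print(yaw,delta(st,[.561,.380,.20],yaw))
E
```

```text
[[-0.952  0.307 -0.001]
 [ 0.307  0.952 -0.002]
 [ 0.    -0.002 -1.   ]]
0 (array([-0.4174, -0.1406,  0.0304]), array([-2.000e-04,  8.000e-04,  9.008e-01]), np.float64(162.1354917627232))
180 (array([-0.4174, -0.1406,  0.0304]), array([-0.0006, -0.0001, -0.0992]), np.float64(17.864821565932044))
90 (array([-0.4174, -0.1406,  0.0304]), array([-5.000e-04,  3.000e-04,  4.008e-01]), np.float64(72.13555019354406))
-90 (array([-0.4174, -0.1406,  0.0304]), array([-4.000e-04, -6.000e-04, -5.992e-01]), np.float64(107.86455079541011))
```

Request:
apply_moves(plan=[[[-0.417, -0.14, 0.03, 0, 0, -0.099, -1], [-0.417, -0.14, 0.03, 0, 0, -0.099, -1], [-0.417, -0.14, 0.03, 0, 0, -0.099, -1], [-0.417, -0.14, 0.03, 0, 0, -0.099, -1], [-0.417, -0.14, 0.03, 0, 0, -0.099, -1], [-0.417, -0.14, 0.03, 0, 0, -0.099, -1], [-0.417, -0.14, 0.03, 0, 0, -0.099, -1], [-0.417, -0.14, 0.03, 0, 0, -0.099, -1]]])

```text
time: 0.82
tool_pos: [0.4748, 0.4442, 0.2083]
tcp_rot: [-0.001, -3.141, 0.0]
wrist_force: [0.3, 0.4, -0.6]
width: 1.0
```

```bash
python3 - <<'E'
from h import *
st=readout.read_state();print(st['time'],st['tool_pos'],st['q'],delta(st,[.561,.380,.13],182))
E
```

```text
0.8167 [0.4748203  0.44415787 0.20827055] [ 7.13712816e-01  2.32439329e-01  1.68571731e+00  5.03023195e-05
  1.22385987e+00 -8.56433724e-01] (array([-0.0862, -0.0641,  0.0783]), array([-0.0001, -0.0001, -0.0113]), np.float64(2.0383570732689655))
```

Request:
apply_moves(plan=[[[-0.086, -0.064, 0.078, 0, 0, -0.01, -1], [-0.086, -0.064, 0.078, 0, 0, -0.01, -1], [-0.086, -0.064, 0.078, 0, 0, -0.01, -1], [-0.086, -0.064, 0.078, 0, 0, -0.01, -1], [-0.086, -0.064, 0.078, 0, 0, -0.01, -1], [-0.086, -0.064, 0.078, 0, 0, -0.01, -1], [-0.086, -0.064, 0.078, 0, 0, -0.01, -1], [-0.086, -0.064, 0.078, 0, 0, -0.01, -1]]])

```text
time: 1.48
tool_pos: [0.5594, 0.3834, 0.1325]
tcp_rot: [-0.051, 3.139, 0.003]
wrist_force: [0.1, 0.5, 0.2]
width: 0.999
```

```bash
python3 - <<'E'
from h import *
st=readout.read_state();im=read_camera('wrist');cv2.imwrite('pics/w1.png',im[:,:,::-1])
np.save('st1.npy',st,allow_pickle=True)
print(st['time'],st['tool_pos'],st['tcp_rot'])
print(blobs(im,(122,60,40),(150,255,255),(0,0,640,480))[0], proj(cam('wrist',st),[.561,.380,.039]))
E
```

```text
1.4833 [0.5593768  0.38344789 0.13250167] [-5.07872808e-02  3.13915390e+00  2.63313971e-03]
[([298, 236, 29, 27, 462], [312.6, 250.5])] [313.72615235 245.48105503]
```

View pics/w1.png

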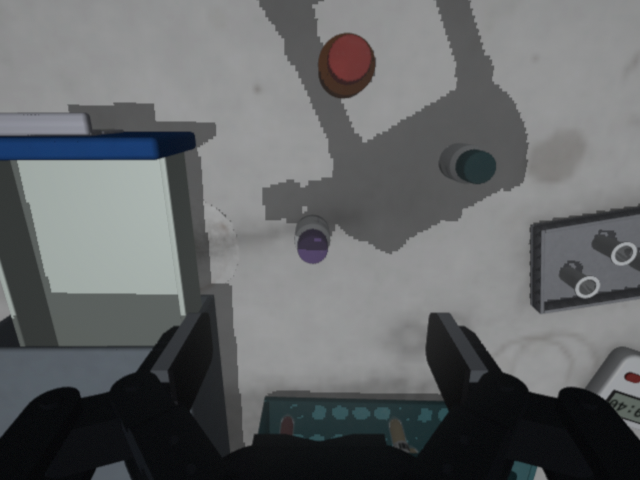

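Wrist view: purple cap at about (313,245) midway between fingers, part in shadow; teal at (477,166), red at (350,58). I'll refine the purple mask and the top-front position.

```bash
python3 - <<'E'
from h import *
st=np.load('st1.npy',allow_pickle=True).item(); im=cv2.imread('pics/w1.png')[:,:,::-1].copy(); c=cam('wrist',st)
b,m=blobs(im,(118,45,15),(155,255,255),(270,200,360,290)); print(b)
cs=max(cv2.findContours(m,0,2)[0],key=cv2.contourArea); print(cv2.minEnclosingCircle(cs),cv2.fitEllipse(cs))
cv2.imwrite('pics/w1c.png',cv2.resize(im[200:290,270:360,::-1],None,fx=6,fy=6))
uv=b[0][1]
for z in(.038,.046): print(z,onz(c,uv,z))
C={n:cam(n) for n in('scene','top')}
print(tri([(c,uv),(C['scene'],(327.5,288.3))]),tri([(c,uv),(C['top'],(287.6,258.0))]),tri([(c,uv),(C['scene'],(327.5,288.3)),(C['top'],(287.6,258.0))]))
E
```

```text
[([298, 230, 29, 33, 752], [312.3, 246.7])]
((312.5, 246.21875), 16.410396575927734) ((312.34161376953125, 246.68580627441406), (28.437393188476562, 32.523956298828125), 1.6061121225357056)
0.038 [0.56225534 0.37906744 0.038     ]
0.046 [0.55937841 0.37911111 0.046     ]
(array([0.56111308, 0.37905843, 0.03907544]), [np.float64(0.7111229197219799), np.float64(0.7111229197219214)]) (array([0.56188464, 0.37952584, 0.03932726]), [np.float64(0.46235438595182154), np.float64(0.46235438595185596)]) (array([0.56139533, 0.37939019, 0.0391204 ]), [np.float64(0.5336352841894219), np.float64(1.0452851342843275), np.float64(0.8388714491256271)])
```

View pics/w1c.png

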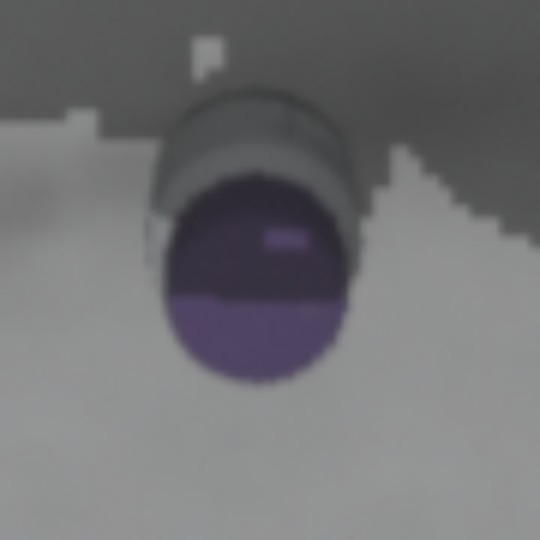

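```bash
python3 - <<'E'
from h import *
st=readout.read_state();print(st['tool_pos'],delta(st,[.561,.3793,.009],182))
E
```

```text
[0.55937791 0.38344666 0.1325578 ] (array([-0.0012, -0.0044,  0.1236]), array([ 0.0005,  0.0007, -0.0008]), np.float64(0.20876825689309))
```

Request:
apply_moves(plan=[[[-0.001, -0.004, 0.03, 0, 0, 0, -1], [-0.001, -0.004, 0.055, 0, 0, 0, -1], [-0.001, -0.004, 0.08, 0, 0, 0, -1], [-0.001, -0.004, 0.095, 0, 0, 0, -1], [-0.001, -0.004, 0.105, 0, 0, 0, -1], [-0.001, -0.004, 0.11, 0, 0, 0, -1], [-0.001, -0.004, 0.112, 0, 0, 0, -1], [-0.001, -0.004, 0.112, 0, 0, 0, -1]]])

```text
time: 2.2
tool_pos: [0.5613, 0.3783, 0.0195]
tcp_rot: [-0.049, 3.14, 0.001]
wrist_force: [0.0, 0.0, 0.7]
width: 0.999
```

```bash
python3 - <<'E'
from h import *
st=readout.read_state();im=read_camera('wrist');cv2.imwrite('pics/w2.png',im[:,:,::-1]);print(st['tool_pos'],delta(st,[.561,.3793,.009],182))
E
```

```text
[0.56126919 0.37832098 0.01948557] (array([0.0003, 0.001 , 0.0105]), array([ 0.0002,  0.0004, -0.0012]), np.float64(0.23695811075075415))
```

View pics/w2.png

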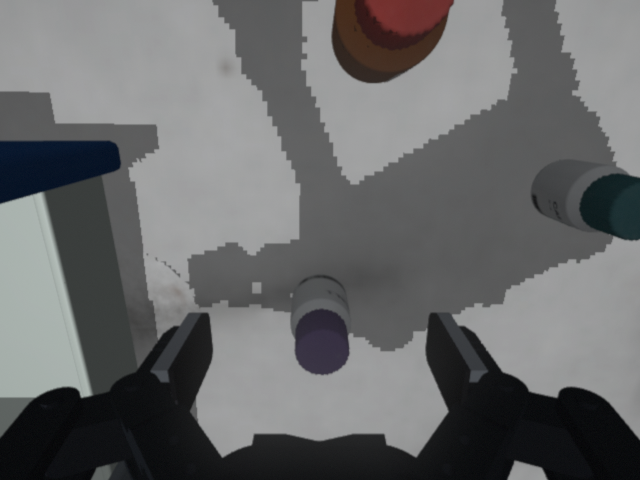

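The vial (cap at 321,342) sits midway between the pads (x≈210 and 430), so I'll go down the last centimetre and close.

Request:
apply_moves(plan=[[[0, 0.001, 0.005, 0, 0, 0, -1], [0, 0.001, 0.01, 0, 0, 0, -1], [0, 0.001, 0.01, 0, 0, 0, -1], [0, 0.001, 0.01, 0, 0, 0, 1], [0, 0.001, 0.01, 0, 0, 0, 1], [0, 0.001, 0.01, 0, 0, 0, 1], [0, 0.001, 0.01, 0, 0, 0, 1], [0, 0.001, 0.01, 0, 0, 0, 1]]], force=30)

```text
time: 2.92
tool_pos: [0.5609, 0.3787, 0.0089]
tcp_rot: [-0.048, 3.141, 0.0]
wrist_force: [-0.4, 0.1, 0.4]
width: 0.298
```

Request:
apply_moves(plan=[[[0, 0, 0, 0, 0, 0, 1], [0, 0, 0, 0, 0, 0, 1], [0, 0, -0.01, 0, 0, 0, 1], [0, 0, -0.03, 0, 0, 0, 1], [0, 0, -0.06, 0, 0, 0, 1], [0, 0, -0.1, 0, 0, 0, 1], [0, 0, -0.12, 0, 0, 0, 1], [0, 0, -0.12, 0, 0, 0, 1]]])

```text
time: 3.58
tool_pos: [0.5647, 0.3813, 0.137]
tcp_rot: [-0.048, 3.13, 0.01]
wrist_force: [1.9, 0.9, 0.4]
width: 0.274
```

```bash
python3 - <<'E'
from h import *
st=readout.read_state();im=read_camera('wrist');cv2.imwrite('pics/w3.png',im[:,:,::-1]);cv2.imwrite('pics/s3.png',read_camera('scene')[150:400,180:460,::-1])
np.save('st3.npy',st,allow_pickle=True)
print(st['time'],st['width']*85,st['tool_pos'],delta(st,[.56,.228,.13],182))
E
```

```text
3.5833 23.289517565141722 [0.5647091  0.38130379 0.13700947] (array([ 0.0095, -0.1531,  0.0059]), array([ 0.002 ,  0.0035, -0.0014]), np.float64(0.7620700587527304))
```

View pics/w3.png

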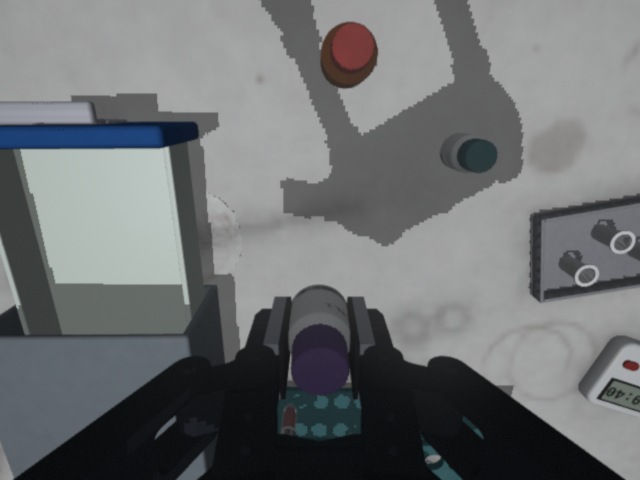

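View pics/s3.png

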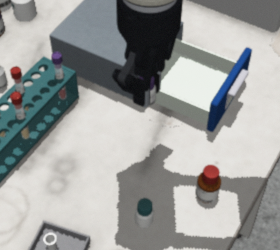

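Vial is held upright, 23 mm wide between the pads, cap at (321,360); the drawer has not moved. I'll measure the drawer floor's height from its right edge (wrist and top views) and its position from the front's corners.

```bash
python3 - <<'E'
from h import *
st=np.load('st3.npy',allow_pickle=True).item(); w=cv2.imread('pics/w3.png'); t=cv2.imread('pics/top0.png'); cw=cam('wrist',st); ct=cam('top')
gw=cv2.GaussianBlur(w,(3,3),0)[:,:,1].astype(int); gt=t[:,:,1].astype(int)
P=[]
for v in range(160,280,15):
    g=np.diff(gw[v,5:70]); P.append((5+g.argmax()+.5,v))
print(P)
Q=[]
for v in range(236,286,8):
    r=gt[v,380:402]; Q.append((380+np.diff(r).argmin()+.5,v)); print(v,r.tolist())
vx,vy,x0,y0=cv2.fitLine(np.array(P,np.float32),cv2.DIST_HUBER,0,.01,.01).ravel()
o,d1=ray(cw,(x0-50*vx,y0-50*vy));_,d2=ray(cw,(x0+50*vx,y0+50*vy));n=np.cross(d1,d2)
for q in Q:
    a,d=ray(ct,q);print(q,(a+d*(n@(o-a))/(n@d)).round(4))
# front top corners in wrist
print('front', [onz(cw,uv,.075).round(4) for uv in((198,124),(198,143))])
cv2.imwrite('pics/w3c.png',cv2.resize(w[90:350,0:240],None,fx=2.3,fy=2.3,interpolation=cv2.INTER_CUBIC))
E
```

```text
[(np.float64(22.5), 160), (np.float64(25.5), 175), (np.float64(28.5), 190), (np.float64(35.5), 205), (np.float64(38.5), 220), (np.float64(41.5), 235), (np.float64(45.5), 250), (np.float64(48.5), 265)]
236 [165, 165, 164, 165, 165, 166, 164, 163, 166, 151, 99, 93, 80, 54, 93, 148, 151, 107, 108, 112, 119, 118]
244 [166, 164, 165, 165, 165, 163, 166, 162, 166, 168, 149, 101, 87, 54, 65, 120, 158, 130, 128, 127, 131, 130]
252 [167, 165, 165, 166, 164, 165, 163, 165, 167, 170, 149, 100, 88, 64, 56, 113, 167, 156, 136, 139, 140, 139]
260 [165, 167, 166, 165, 164, 166, 166, 163, 166, 166, 153, 101, 92, 70, 57, 109, 166, 152, 123, 134, 138, 139]
268 [167, 166, 164, 165, 166, 164, 163, 164, 166, 166, 166, 139, 100, 87, 55, 77, 128, 149, 123, 139, 136, 140]
276 [164, 163, 164, 166, 165, 163, 164, 164, 165, 165, 167, 148, 99, 90, 58, 57, 112, 168, 149, 137, 140, 140]
284 [167, 168, 167, 168, 168, 168, 170, 167, 168, 168, 170, 150, 101, 92, 71, 56, 114, 170, 162, 141, 142, 140]
(np.float64(389.5), 236) [0.6064 0.1801 0.0171]
(np.float64(390.5), 244) [0.5907 0.1778 0.0148]
(np.float64(390.5), 252) [0.5748 0.178  0.0157]
(np.float64(390.5), 260) [0.559  0.1782 0.0167]
(np.float64(391.5), 268) [0.5432 0.1759 0.0143]
(np.float64(391.5), 276) [0.5275 0.1761 0.0153]
(np.float64(391.5), 284) [0.5118 0.1763 0.0162]
front [array([0.4904, 0.3164, 0.075 ]), array([0.5   , 0.3157, 0.075 ])]
```

View pics/w3c.png

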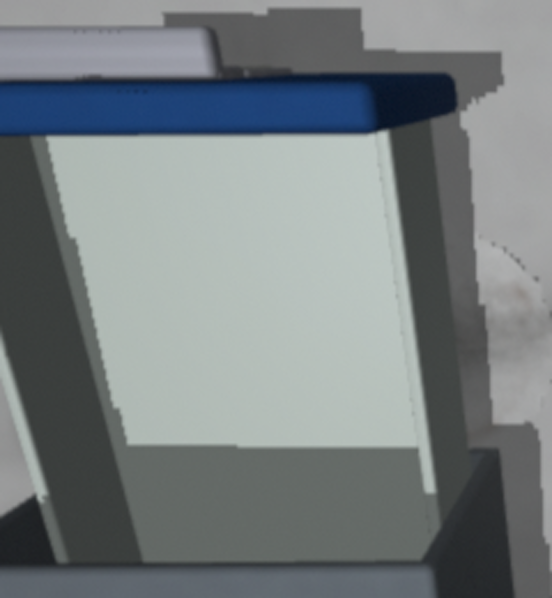

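```bash
python3 - <<'E'
from h import *
st=np.load('st3.npy',allow_pickle=True).item(); cw=cam('wrist',st);ct=cam('top');cs=cam('scene')
for uv in((163,125),(163,147)): print(onz(cw,uv,.075).round(4))
a=(163,147);t=(210+331/2.7273,120+461/2.7273);s=(180+508/2.4,150+239/2.4)
print(tri([(cw,a),(ct,t)]),tri([(cw,a),(cs,s)]))
# real floor edge y from wrist (crop px (45,135)->(128,490)) , at z .014 ; wall top edge
for u,v in((33,140),(88,345),(130,520)): print(onz(cw,(u/2.3,90+v/2.3),.014).round(4))
# left wall inner top edge
for u,v in((378,140),(425,490)): print('Lwall in',onz(cw,(u/2.3,90+v/2.3),.044).round(4))
E
```

```text
[0.4914 0.2982 0.075 ]
[0.5026 0.2971 0.075 ]
(array([0.50411122, 0.29571757, 0.07020988]), [np.float64(1.1147410818304295), np.float64(1.114741081830472)]) (array([0.50000316, 0.30119656, 0.08709241]), [np.float64(1.4770993125484924), np.float64(1.4770993125483138)])
[0.5149 0.1709 0.014 ]
[0.5797 0.1735 0.014 ]
[0.6442 0.1743 0.014 ]
Lwall in [0.5082 0.2854 0.044 ]
Lwall in [0.6127 0.289  0.044 ]
```

Request:
apply_moves(plan=[[[0.009, -0.035, 0, 0, 0, 0, 1], [0.009, -0.07, 0, 0, 0, 0, 1], [0.009, -0.105, 0, 0, 0, 0, 1], [0.009, -0.13, 0, 0, 0, 0, 1], [0.009, -0.145, 0, 0, 0, 0, 1], [0.009, -0.152, 0, 0, 0, 0, 1], [0.009, -0.152, 0, 0, 0, 0, 1], [0.009, -0.152, 0, 0, 0, 0, 1]]])

```text
time: 4.35
tool_pos: [0.5562, 0.227, 0.1281]
tcp_rot: [0.047, -3.14, -0.001]
wrist_force: [0.8, 0.5, 0.4]
width: 0.279
```

```bash
python3 - <<'E'
from h import *
st=readout.read_state();im=read_camera('wrist');cv2.imwrite('pics/w4.png',im[:,:,::-1])
print(st['time'],st['width']*85,st['tool_pos'],st['q'],delta(st,[.556,.2285,.024],182))
E
```

```text
4.35 23.704538224262564 [0.55619636 0.22700398 0.12813313] [ 3.45613291e-01  2.09501186e-01  1.86956179e+00  8.42542274e-04
  1.06315213e+00 -1.25568404e+00] (array([1.000e-04, 1.400e-03, 1.041e-01]), array([ 0.0002, -0.0003, -0.0015]), np.float64(0.28137593487841406))
```

View pics/w4.png

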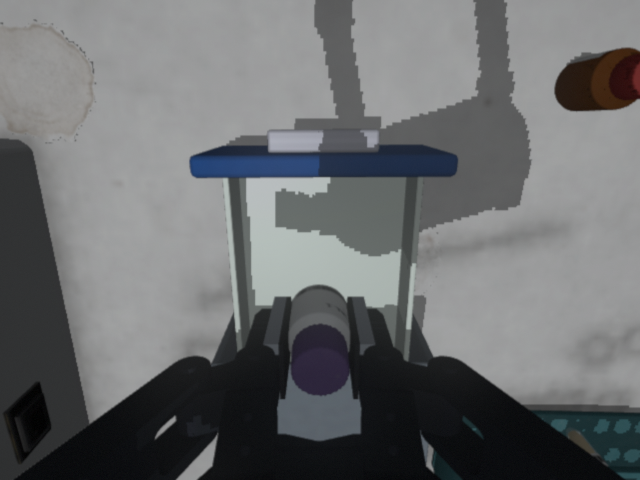

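Vial over the drawer, centred laterally (vial at column 320, front mid at 324). Lowering.

Request:
apply_moves(plan=[[[0, 0.001, 0.03, 0, 0, 0, 1], [0, 0.001, 0.055, 0, 0, 0, 1], [0, 0.001, 0.075, 0, 0, 0, 1], [0, 0.001, 0.088, 0, 0, 0, 1], [0, 0.001, 0.094, 0, 0, 0, 1], [0, 0.001, 0.096, 0, 0, 0, 1], [0, 0.001, 0.096, 0, 0, 0, 1], [0, 0.001, 0.096, 0, 0, 0, 1]]])

```text
time: 5.07
tool_pos: [0.5575, 0.2282, 0.0339]
tcp_rot: [-0.049, 3.139, 0.001]
wrist_force: [1.5, 0.1, -0.7]
width: 0.277
```

```bash
python3 - <<'E'
from h import *
st=readout.read_state();im=read_camera('wrist');cv2.imwrite('pics/w5.png',im[:,:,::-1])
print(st['time'],st['width']*85,st['tool_pos'],st['wrist_force'],delta(st,[.556,.2285,.024],182))
E
```

```text
5.0667 23.505582252738265 [0.55745605 0.22822072 0.03391196] [ 1.49361698  0.13917094 -0.68601767] (array([0.0015, 0.0003, 0.0099]), array([ 0.0002,  0.0007, -0.0012]), np.float64(0.2569810784960968))
```

View pics/w5.png

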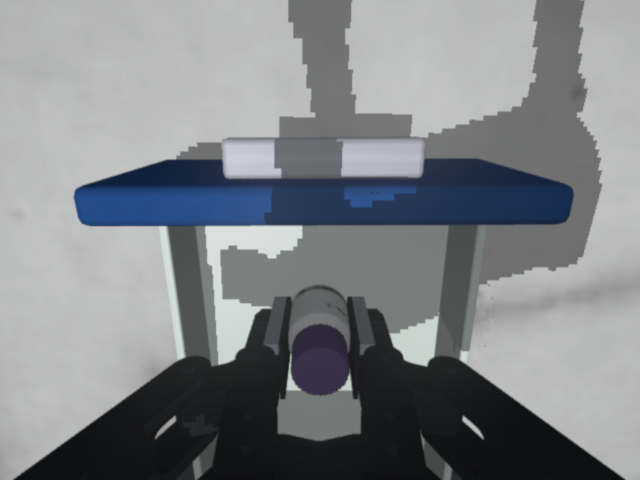

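Request:
apply_moves(plan=[[[0, 0, 0.004, 0, 0, 0, 1], [0, 0, 0.007, 0, 0, 0, 1], [0, 0, 0.009, 0, 0, 0, 1], [0, 0, 0.009, 0, 0, 0, 1], [0, 0, 0.009, 0, 0, 0, 1], [0, 0, 0.009, 0, 0, 0, 1], [0, 0, 0.009, 0, 0, 0, 1], [0, 0, 0.009, 0, 0, 0, 1]]])

```text
time: 5.78
tool_pos: [0.5565, 0.2275, 0.0238]
tcp_rot: [-0.048, 3.141, 0.0]
wrist_force: [0.5, -0.3, 0.2]
width: 0.277
```

Request:
apply_moves(plan=[[[0, 0, 0.001, 0, 0, 0, 1], [0, 0, 0.001, 0, 0, 0, 1], [0, 0, 0.001, 0, 0, 0, 0.3], [0, 0, 0.001, 0, 0, 0, 0.2], [0, 0, 0.001, 0, 0, 0, 0.1], [0, 0, 0.001, 0, 0, 0, 0], [0, 0, 0.001, 0, 0, 0, -0.1], [0, 0, 0.001, 0, 0, 0, -0.2]]])

```text
time: 6.45
tool_pos: [0.5563, 0.2275, 0.0226]
tcp_rot: [0.048, -3.141, -0.0]
wrist_force: [-0.6, -0.2, -0.2]
width: 0.598
```

```bash
python3 - <<'E'
from h import *
st=readout.read_state();im=read_camera('wrist');cv2.imwrite('pics/w6.png',im[:,:,::-1])
print(st['time'],st['width']*85,st['tool_pos'],st['wrist_force'])
E
```

```text
6.45 50.833340471702385 [0.5563146  0.22751113 0.02263763] [-0.64070412 -0.23607267 -0.18414626]
```

View pics/w6.png

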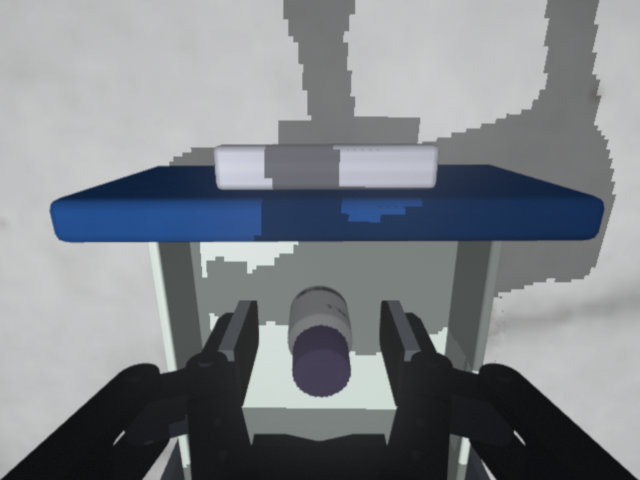

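Released: the vial stands (cap at 321,360), with a clear gap to both pads. Raising straight up.

Request:
apply_moves(plan=[[[0, 0, -0.01, 0, 0, 0, -0.2], [0, 0, -0.03, 0, 0, 0, -0.2], [0, 0, -0.06, 0, 0, 0, -0.2], [0, 0, -0.09, 0, 0, 0, -0.2], [0, 0, -0.115, 0, 0, 0, -0.2], [0, 0, -0.12, 0, 0, 0, -0.2], [0, 0, -0.12, 0, 0, 0, -0.2], [0, 0, -0.12, 0, 0, 0, -0.2]]])

```text
time: 7.17
tool_pos: [0.5562, 0.2274, 0.1428]
tcp_rot: [-0.048, 3.141, 0.0]
wrist_force: [0.2, 0.1, -1.0]
width: 0.6
```

```bash
python3 - <<'E'
from h import *
st=readout.read_state();im=read_camera('wrist');cv2.imwrite('pics/w7.png',im[:,:,::-1]);np.save('st7.npy',st,allow_pickle=True)
print(st['time'],st['tool_pos'],proj(cam('wrist',st),[.4805,.2255,.062]))
c=cam('wrist',st);b,m=blobs(im,(118,45,15),(155,255,255),(230,200,400,480));print(b)
print([onz(c,b[0][1],z).round(4) for z in(.052,.06)])
E
```

```text
7.1667 [0.55616626 0.22744559 0.14277072] [320.05616747 125.49242314]
[([306, 235, 29, 29, 631], [319.9, 249.5])]
[array([0.5593, 0.228 , 0.052 ]), array([0.5564, 0.2279, 0.06  ])]
```

View pics/w7.png

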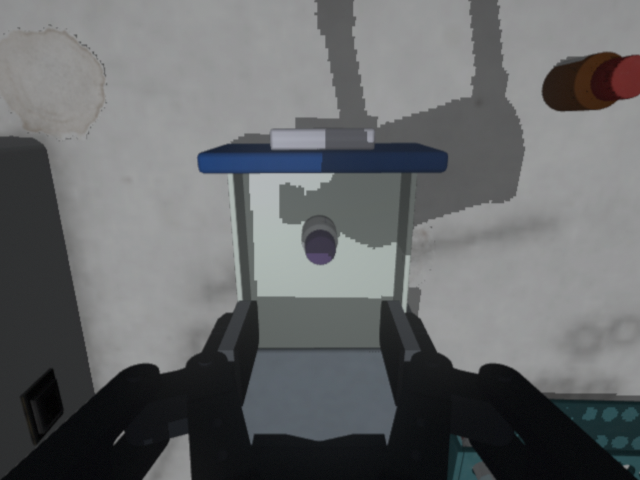

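The vial stands mid-drawer (cap measured at 0.556, 0.228 at z 0.06); the lip's outer edge is at (323,129), i.e. about x 0.481. Next: gripper shut, back in front of the lip.

```bash
python3 - <<'E'
from h import *
st=readout.read_state();c=cam('wrist',np.load('st7.npy',allow_pickle=True).item())
for uv in((323,129),(272,129),(375,129)):print(onz(c,uv,.063).round(4))
print(delta(st,[.44,.2255,.15],182))
E
```

```text
[0.4823 0.2272 0.063 ]
[0.4833 0.1982 0.063 ]
[0.4814 0.2568 0.063 ]
(array([ 0.1153,  0.0019, -0.0083]), array([-0.0002, -0.0006, -0.0013]), np.float64(0.2709738919297067))
```

Request:
apply_moves(plan=[[[0.03, 0.003, 0, 0, 0, 0, 1], [0.06, 0.003, 0, 0, 0, 0, 1], [0.09, 0.003, 0, 0, 0, 0, 1], [0.11, 0.003, 0, 0, 0, 0, 1], [0.118, 0.003, 0, 0, 0, 0, 1], [0.118, 0.003, 0, 0, 0, 0, 1], [0.118, 0.003, 0, 0, 0, 0, 1], [0.118, 0.003, 0, 0, 0, 0, 1]]])

```text
time: 7.88
tool_pos: [0.4393, 0.227, 0.1425]
tcp_rot: [-0.048, 3.141, -0.0]
wrist_force: [0.1, -0.6, 0.8]
width: -0.001
```

Request:
apply_moves(plan=[[[0, 0, 0.025, 0, 0, 0, 1], [0, 0, 0.05, 0, 0, 0, 1], [0, 0, 0.075, 0, 0, 0, 1], [0, 0, 0.09, 0, 0, 0, 1], [0, 0, 0.097, 0, 0, 0, 1], [0, 0, 0.097, 0, 0, 0, 1], [0, 0, 0.097, 0, 0, 0, 1], [0, 0, 0.097, 0, 0, 0, 1]]])

```text
time: 8.55
tool_pos: [0.4399, 0.2274, 0.0469]
tcp_rot: [-0.048, 3.139, 0.001]
wrist_force: [-0.4, 0.4, 0.2]
width: -0.002
```

```bash
python3 - <<'E'
from h import *
st=readout.read_state();im=read_camera('wrist');cv2.imwrite('pics/w8.png',im[:,:,::-1]);cv2.imwrite('pics/s8.png',cv2.resize(read_camera('scene')[150:400,180:460,::-1],None,fx=2,fy=2))
print(st['time'],st['tool_pos'],st['wrist_force'],st['width'],delta(st,[.465,.2272,.045],182))
E
```

```text
8.55 [0.43990201 0.22741043 0.04688619] [-0.37612927  0.43512897  0.20997163] -0.0023868483092231905 (array([-0.0251, -0.001 ,  0.0019]), array([ 0.0003,  0.0007, -0.0014]), np.float64(0.28918738272597067))
```

View pics/s8.png

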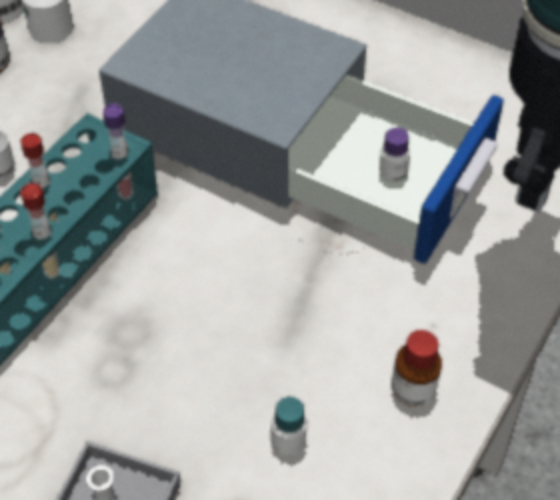

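View pics/w8.png

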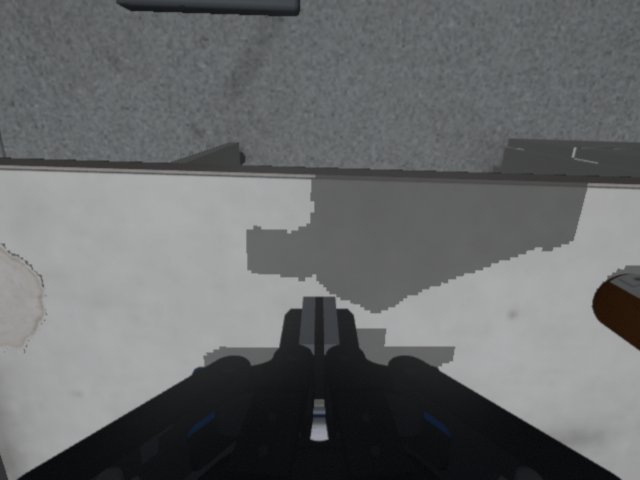

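The scene view shows the vial upright in the drawer, shut fingers just ahead of the lip. Pushing gently.

Request:
apply_moves(plan=[[[-0.008, 0, 0, 0, 0, 0, 1], [-0.016, 0, 0, 0, 0, 0, 1], [-0.022, 0, 0, 0, 0, 0, 1], [-0.026, 0, 0, 0, 0, 0, 1], [-0.03, 0, 0, 0, 0, 0, 1], [-0.034, 0, 0, 0, 0, 0, 1], [-0.038, 0, 0, 0, 0, 0, 1], [-0.043, 0, 0, 0, 0, 0, 1]]])

```text
time: 9.32
tool_pos: [0.481, 0.2281, 0.0454]
tcp_rot: [0.048, -3.14, 0.0]
wrist_force: [-2.7, 0.2, 1.0]
width: -0.002
```

Request:
apply_moves(plan=[[[-0.005, 0, 0, 0, 0, 0, 1], [-0.01, 0, 0, 0, 0, 0, 1], [-0.016, 0, 0, 0, 0, 0, 1], [-0.022, 0, 0, 0, 0, 0, 1], [-0.028, 0, 0, 0, 0, 0, 1], [-0.034, 0, 0, 0, 0, 0, 1], [-0.039, 0, 0, 0, 0, 0, 1], [-0.043, 0, 0, 0, 0, 0, 1]]])

```text
time: 9.98
tool_pos: [0.525, 0.2295, 0.0456]
tcp_rot: [-0.048, 3.141, -0.0]
wrist_force: [-1.8, -0.0, -0.7]
width: 0.0
```

```bash
python3 - <<'E'
from h import *
st=readout.read_state();cv2.imwrite('pics/s9.png',cv2.resize(read_camera('scene')[150:400,180:460,::-1],None,fx=2,fy=2))
print(st['time'],st['tool_pos'],st['wrist_force'],st['width'])
E
```

```text
9.9833 [0.52497434 0.22951416 0.04561475] [-1.84223981 -0.02824113 -0.65814401] 0.00025834210856465396
```

View pics/s9.png

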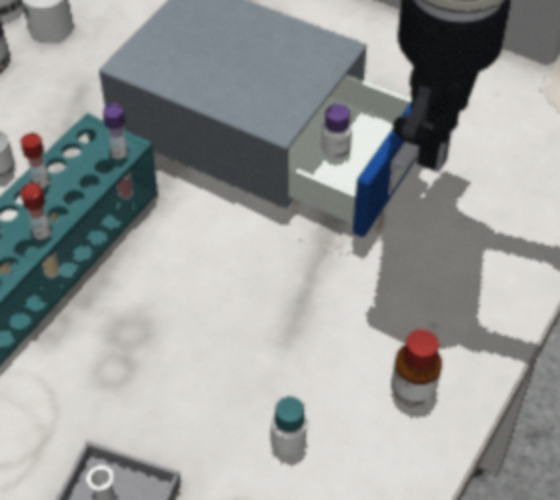

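Drawer is sliding with about 2 N, and the vial is still upright. Continuing.

Request:
apply_moves(plan=[[[-0.005, 0, 0, 0, 0, 0, 1], [-0.01, 0, 0, 0, 0, 0, 1], [-0.016, 0, 0, 0, 0, 0, 1], [-0.022, 0, 0, 0, 0, 0, 1], [-0.028, 0, 0, 0, 0, 0, 1], [-0.034, 0, 0, 0, 0, 0, 1], [-0.04, 0, 0, 0, 0, 0, 1], [-0.044, 0, 0, 0, 0, 0, 1]]])

```text
time: 10.7
tool_pos: [0.5693, 0.2309, 0.0458]
tcp_rot: [-0.048, 3.141, 0.0]
wrist_force: [-1.7, 0.0, -0.8]
width: 0.001
```

Request:
apply_moves(plan=[[[-0.001, 0, 0, 0, 0, 0, 1], [-0.002, 0, 0, 0, 0, 0, 1], [-0.003, 0, 0, 0, 0, 0, 1], [-0.004, 0, 0, 0, 0, 0, 1], [-0.005, 0, 0, 0, 0, 0, 1], [-0.006, 0, 0, 0, 0, 0, 1], [-0.007, 0, 0, 0, 0, 0, 1], [-0.008, 0, 0, 0, 0, 0, 1]]])

```text
time: 11.37
tool_pos: [0.5763, 0.2311, 0.0458]
tcp_rot: [-0.048, 3.141, 0.0]
wrist_force: [-1.5, 0.5, 0.7]
width: -0.005
```

```bash
python3 - <<'E'
from h import *
st=readout.read_state();cv2.imwrite('pics/s10.png',cv2.resize(read_camera('scene')[150:400,180:460,::-1],None,fx=2,fy=2))
print(st['time'],st['tool_pos'],st['wrist_force'],st['width'])
E
```

```text
11.3667 [0.57629945 0.23114391 0.04577814] [-1.45859161  0.53521024  0.74718082] -0.004552722321891327
```

View pics/s10.png

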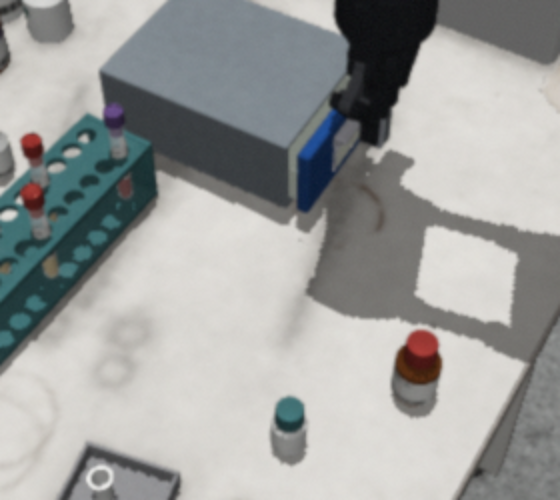

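Nearly shut (gap of roughly 10 mm). Pushing on in small steps until the force rises.

Request:
apply_moves(plan=[[[-0.001, 0, 0, 0, 0, 0, 1], [-0.002, 0, 0, 0, 0, 0, 1], [-0.003, 0, 0, 0, 0, 0, 1], [-0.004, 0, 0, 0, 0, 0, 1], [-0.005, 0, 0, 0, 0, 0, 1], [-0.006, 0, 0, 0, 0, 0, 1], [-0.007, 0, 0, 0, 0, 0, 1], [-0.007, 0, 0, 0, 0, 0, 1]]])

```text
time: 12.08
tool_pos: [0.5836, 0.2314, 0.0457]
tcp_rot: [-0.048, 3.141, 0.0]
wrist_force: [0.2, -0.0, 0.5]
width: -0.0
```

Request:
apply_moves(plan=[[[-0.0005, 0, 0, 0, 0, 0, 1], [-0.001, 0, 0, 0, 0, 0, 1], [-0.0015, 0, 0, 0, 0, 0, 1], [-0.002, 0, 0, 0, 0, 0, 1], [-0.002, 0, 0, 0, 0, 0, 1], [-0.002, 0, 0, 0, 0, 0, 1], [-0.002, 0, 0, 0, 0, 0, 1], [-0.002, 0, 0, 0, 0, 0, 1]]])

```text
time: 12.75
tool_pos: [0.5842, 0.2313, 0.0456]
tcp_rot: [0.048, -3.139, 0.001]
wrist_force: [-5.0, 0.2, 3.9]
width: 0.0
```

Request:
apply_moves(plan=[[[-0.001, 0, 0, 0, 0, 0, 1], [-0.001, 0, 0, 0, 0, 0, 1], [-0.001, 0, 0, 0, 0, 0, 1], [-0.002, 0, 0, 0, 0, 0, 1], [-0.002, 0, 0, 0, 0, 0, 1], [-0.002, 0, 0, 0, 0, 0, 1], [-0.002, 0, 0, 0, 0, 0, 1], [-0.002, 0, 0, 0, 0, 0, 1]]])

```text
time: 13.42
tool_pos: [0.5842, 0.2313, 0.0456]
tcp_rot: [0.048, -3.135, 0.001]
wrist_force: [-11.2, 0.3, 8.6]
width: -0.002
```

```bash
python3 - <<'E'
from h import *
st=readout.read_state();cv2.imwrite('pics/s11.png',cv2.resize(read_camera('scene')[150:400,180:460,::-1],None,fx=2,fy=2))
print(st['time'],st['tool_pos'],st['wrist_force'],st['width'])
E
```

```text
13.4167 [0.58421719 0.2312857  0.04555249] [-11.15072365   0.30280463   8.5642375 ] -0.0023472743038400502
```

View pics/s11.png

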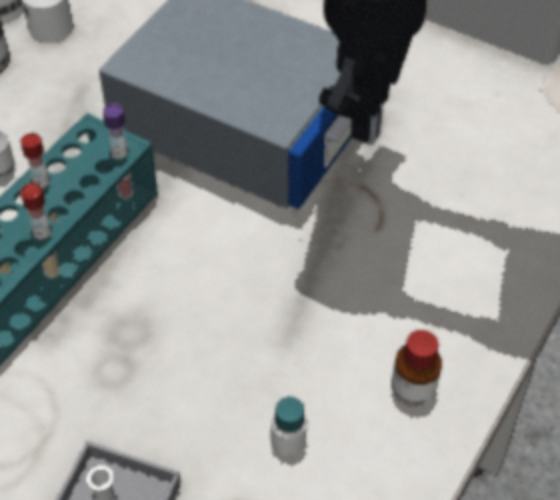

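The front is flush with the cabinet and the stop answers with 11 N. Backing off straight, then up.

Request:
apply_moves(plan=[[[0.005, 0, 0, 0, 0, 0, 1], [0.015, 0, 0, 0, 0, 0, 1], [0.03, 0, 0, 0, 0, 0, 1], [0.05, 0, 0, 0, 0, 0, 1], [0.065, 0, 0, 0, 0, 0, 1], [0.07, 0, -0.03, 0, 0, 0, 1], [0.07, 0, -0.06, 0, 0, 0, 1], [0.07, 0, -0.06, 0, 0, 0, 1]]])

```text
time: 14.13
tool_pos: [0.521, 0.2309, 0.1118]
tcp_rot: [-0.049, 3.131, 0.006]
wrist_force: [2.3, 1.0, 0.7]
width: -0.001
```

```bash
python3 - <<'E'
from h import *
st=readout.read_state();s=read_camera('scene');t=read_camera('top')
cv2.imwrite('pics/s12.png',cv2.resize(s[150:400,180:460,::-1],None,fx=2,fy=2));cv2.imwrite('pics/t12.png',cv2.resize(t[120:340,210:430,::-1],None,fx=2.5,fy=2.5))
print(st['time'],st['tool_pos'],st['wrist_force'])
tl=((85,80,40),(100,255,255)); print(blobs(s,*tl,(270,300,450,390))[0],blobs(t,*tl,(215,270,260,300))[0])
E
```

```text
14.1333 [0.52095877 0.23091251 0.11178015] [2.31564967 1.02494964 0.71351477]
[([318, 349, 13, 16, 174], [324.3, 356.8])] [([231, 283, 10, 9, 70], [235.6, 286.9])]
```

View pics/s12.png

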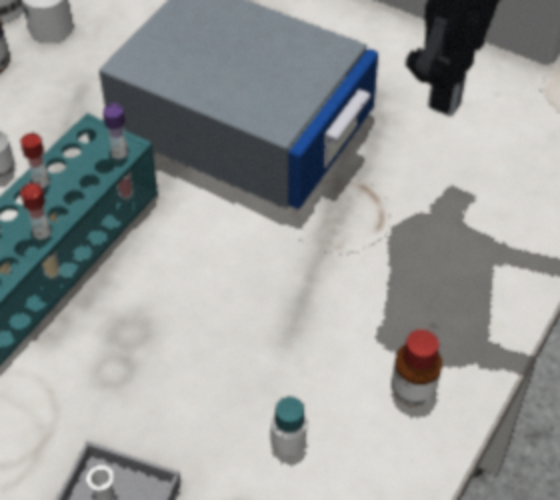

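View pics/t12.png

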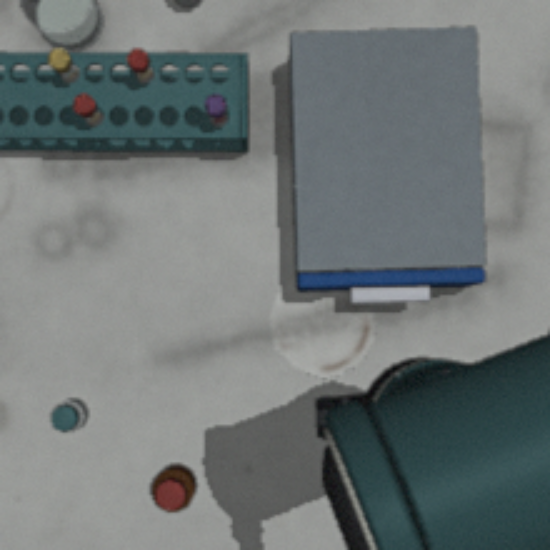

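Both views show the drawer flush and shut, the teal cap on exactly the same pixels as at the start, and the arm clear. I'll let the arm settle, then hand in.

Request:
apply_moves(plan=[[[0, 0, 0, 0, 0, 0, 1], [0, 0, 0, 0, 0, 0, 1], [0, 0, 0, 0, 0, 0, 1], [0, 0, 0, 0, 0, 0, 1], [0, 0, 0, 0, 0, 0, 1], [0, 0, 0, 0, 0, 0, 1], [0, 0, 0, 0, 0, 0, 1], [0, 0, 0, 0, 0, 0, 1]]])

```text
time: 14.9
tool_pos: [0.5173, 0.2293, 0.1055]
tcp_rot: [0.048, -3.141, 0.0]
wrist_force: [0.6, 1.1, 0.5]
width: 0.002
```

```bash
python3 -c "
from workcell import bot,readout
print(readout.read_state()['wrist_force'],bot.finish_job())"
```

```text
the job is handed in; nothing more can be done
[0.64836472 1.0820795  0.50603064] None
```

I put the purple-capped vial upright in the middle of the open drawer, pushed the drawer shut, and handed the job in at about 14.9 s. No verdict is reported.

**Drawer:** it pushed with about 2 N until the stop, where I let the force reach about 11 N along the push. The scene and top views then show the blue front flush against the cabinet.

**Purple vial:** it was upright in the last picture that showed it, about halfway through the push. It can't be seen once the drawer is shut, so I did not check it at the very end. The rest of the push was slow and nothing jolted it before the stop.

**Teal vial:** its cap is on the same pixels in both views as at the start.

**Arm:** it ended clear of everything, with only about 1 N on the wrist.

**Measurements that disagreed:**
- The drawer floor came out at 14.3–17.1 mm high, against the 14 mm given.
- One corner of the drawer front came out 12 mm too high from the wrist and scene views. I used the front's position from the other view pairs instead.

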